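# Bring a bench thickness gauge down onto a lino block and set its dial to zero

### The job

Bring the dial gauge down onto the lino printing block lying on its anvil and set it to zero. First wind the head down with the big black coarse knob until the plunger meets the block and the needle stands in the yellow lead-in sector, and let go; then, leaving the coarse knob alone, use the small brass fine knob on top of it to bring the needle into the green band, without ever letting it run on into the red. Handle the gauge gently: do not shove or squeeze it hard, do not push it out of its place, and do not disturb the ink bottle, the paint tube or the other block.

Things in the scene. Friction and masses are not known exactly. Their poses are not given: they have to be found in the camera images.
- stand: bench thickness gauge, 5 kg, loose on rubber feet; base 215 x 130 mm, 28 high. Origin: centre of its underside; x points from the column to the dial side, z up. Column (58 mm square, head's top at z 152 mm) at x = -65 mm; on it a neck 32 mm in diameter to 166 mm carries the two coaxial knobs. Dial (78 mm, face up, 100 to 125 mm high) at x = +38 mm, a sprung plunger below it
- coarse_grip (a point): centre of the coarse knob: black, ribbed, diameter 52 mm, 24 mm high (12 mm above and below this point), vertical axis, 178 mm above the table; below it 14 mm of free neck, then the column's head; above it the stem and the fine knob. The point lies on the axis; its orientation turns with the knob
- fine_grip (a point): centre of the fine knob: brass, diameter 25 mm, 24 mm high (12 mm above and below this point), on the coarse knob's vertical axis. Its stem comes out of the coarse knob and sinks with the head: this point is 224 mm above the table at coarse angle 0, 213 mm when the plunger touches (11 mm of bare stem above the coarse knob then). Its orientation turns with the knob
- coarse (a joint): coarse knob's angle, rad, grows clockwise seen from above, which lowers the head 20 mm a turn (3.18 mm per rad). Stops at -0.5 and 4.6; starts between 0.6 and 1.9. The plunger then starts 4 to 8 mm above the block. Drag torque about 0.16 N m: slips under 6 N of grip a finger, good at 10 to 15 N; over 25 N a finger is too hard. Stays where it is left
- fine (a joint): fine knob's angle, rad, grows clockwise seen from above, which lowers the head 4 mm a turn (0.64 mm per rad). Starts at 0, mid-travel (-8 to 8). Drag torque about 0.05 N m: 6 to 10 N of grip a finger will do, over 25 N is too hard. Stays where it is left
- needle (a joint): black needle's angle on the white dial, rad: 0 at rest, clockwise from above by 0.5 rad per mm of plunger travel (1.6 per rad of coarse, 0.32 per rad of fine, once touching). Yellow lead-in sector 0.30 to 1.10; green band 1.35 to 1.65, zero line at 1.50 pointing to the column; red from 1.90. The plunger pushes back with 1.5 N at touch, 0.5 N more per mm
- dial_face (a point): centre of the dial's face, diameter 71 mm inside the rim, facing up; moves down with the head
- block_center (a point): centre of the brown lino printing block on the anvil under the plunger, 90 x 70 x 23.5 mm, 110 g, lying loose; not to be handled
- ink: black ink bottle, bystander, loose, diameter 60 mm, 165 mm tall; origin: centre of its underside
- tube: white and red paint tube lying on the table, bystander, loose, about 120 x 36 x 20 mm; origin: under its middle
- spare_center (a point): centre of another lino block with a grey-green face lying on the table, bystander, loose, 90 x 70 x 23.5 mm

How it is judged:
On the way:
1. with the coarse knob alone the needle has been brought into the yellow lead-in sector (0.30 to 1.10 rad) and the gauge has been let go, the fine knob still within 0.3 rad of its start (value of joint needle between 0.3 and 1.1 rad and value of joint fine between -0.3 and 0.3 rad and contact force between the fingers and stand below 0.1 N), for 0.2 s.
At the end, for the whole second after the job is handed in: the needle rests in the green band (1.35 to 1.65 rad, that is 1.50 +/- 0.15), brought there with the fine knob (turned more than 0.6 rad clockwise from its start), the gauge let go and at rest within 6 mm of where it stood (value of joint needle between 1.35 and 1.65 rad and value of joint fine above 0.6 rad and contact force between the fingers and stand below 0.1 N and linear speed of stand below 0.01 m/s and distance of stand from where it was at the start of the episode below 0.006 m); the robot touches nothing.
It fails at once if the needle runs into the red (beyond 1.90 rad) (value of joint needle above 1.9 rad).
It fails at once if the gauge is pushed more than 6 mm out of its place (distance of stand from where it was at the start of the episode above 0.006 m).
It fails at once if the gauge or its knobs are squeezed or pushed hard (over 50 N, both fingers added) (contact force between the fingers and stand above 50 N).
It fails at once if the ink bottle, the paint tube or the other block is moved more than 15 mm (distance of any of ink, tube, spare_center from where it was at the start of the episode above 0.015 m).
It also fails if it takes over 67 s, if anything falls off the work surface, if the arm or the gripper's body presses on something with over 40 N, if the wrist force passes 120 N, or if a joint passes its speed limit or range.

### The arm

A 7-joint arm with a two-finger parallel gripper is mounted at the origin on the work surface. World frame = base frame: x ahead of the robot, y to its left, z up, the work surface at z = 0. Lengths are in m, angles in rad, forces in N, time in s.
With the tool pointing down it reaches from about 0.4 to 0.875 m from the base axis. Payload 19.3 kg.
Tool frame: the origin (TCP) lies midway between the tips of the shut fingers; the grasp point (between the pads) lies 19 mm behind it; y points along the fingers, x is the direction in which the jaws open and shut, and the axes are right-handed (so a half turn about y gives the same grasp; the last joint's range is limited). The gripper opens to 85 mm and grips with 20 to 120 N. Pads are 22 mm wide; open, the fingers measure 114 mm over their backs; the gripper's body (76 mm by 85 mm) begins 54 mm behind the grasp point. The pads swing forward as they close: fully open they stand 13 mm farther back than shut.
Start: joints at [1.178, 0.521, -0.036, 1.599, 0.021, 1.021, -0.113], TCP at [0.198, -0.593, 0.231] pointing down, gripper open.
Joint ranges: [-2.91, 2.91], [-0.3, 2.13], [-1.5, 1.42], [0.17, 2.43], [-1.26, 4.41], [0.16, 1.93], [-2.52, 2.52]. Speed limits (rad/s): [1.89, 1.89, 2.39, 2.39, 3.01, 3.01, 3.01].

### API

Orientations are given as a unit quaternion [w, x, y, z].
In Python, from rig import robot gives the robot as it stands.
- The arm moves only by the tool arm_command, never from a script. Its argument "rows" is a list of rows, each a list of 3 entries, a list of its own where there are three numbers: the shift along the tool's x, y, z in cm, then the turn, a rotation vector about the tool's x, y, z in rad, then the closure in counts, from 0 (fully open) to 255 (shut). A call has 1 to 12 rows; each row shifts and turns the pose as measured when the row begins, along the tool's axes as they then stand; what a row does not reach is not made up. A row lasts 1/12 s, in which the tool goes at most 41.7 mm and 7.16 degrees, less where a joint would pass 70% of its speed; a pose out of reach is approached as far as the arm can. A call with a gripper value outside its range is refused whole. The fingers move at their own pace and stop on an object; "force" is the grip in N (left out, the last holds). Time passes only in rows, so rows that do not move let the fingers close. It gives the time, the measured TCP pose, the force and the opening at its end, in the units of the state.
- robot.get_obs(): the state, without advancing time (a new reading comes with each control period).
- robot.get_image(name): name is "scene" or "side" or "wrist"; returns a dict with "img" (384x512x3 uint8, red, green, blue), "mtx" (3x3 intrinsics, pixels), "cam_to_world" (4x4, takes a point from camera to world coordinates); the wrist camera has in their place "mount" (4x4, takes a point from camera to tool coordinates, whose origin is the TCP and whose axes are the tool frame's). Camera axes: x right, y down, z forward; pixel columns grow to the right and rows downward; lengths in m; the calibration is good to about 2 mm. A picture is of the moment at which its call begins: read the wrist's pose just before it. There is no depth.
- robot.close_job(): hands the job in, once; it reports no verdict.
The state is a dict: "time": time; "joint_pos": joint angles; "joint_vel": joint speeds; "tau": joint torques, N m; "eef_pos": TCP position; "ee_rot": TCP orientation; "force": force on the tool from outside, world axes, zero at the start; "moment": the same for the moment, N m; "opening": finger opening in m.
Only numpy, scipy, OpenCV 4.12 (cv2) and the standard library are available. Lean on these libraries where they do the work, as an engineer would, in place of code of your own. Each camera call takes 0.05 s, during which the arm holds its last target.

## Working session

There is one attempt and no reset: what is moved stays moved. The work goes in short steps, Python scripts to look and compute and a tool call to move; the robot and the scene stay as the last step left them, time stands still between calls to the robot, and variables do not carry over. Pictures are saved under pics/ and viewed, and the job is handed in when it is done.

Besides the shell and the picture viewer there is one more tool, called after "Emit:" in YAML: its name, and indented under it one key for each argument. arm_command: Moves the arm, as the interface text tells. Its arguments: {"type":"object","properties":{"rows":{"type":"array","items":{"type":"array"}},"force":{"type":"number"}},"required":["rows"]}

```bash
mkdir -p pics; ls
cat > h.py <<'E'
import numpy as np,cv2
from rig import robot
def snap(n,f):
    o=robot.get_obs(); d=robot.get_image(n); cv2.imwrite('pics/'+f,d['img'][:,:,::-1]); 
    import pickle; pickle.dump((o,d),open('pics/'+f+'.pkl','wb')); return o,d
def ray(d,u,v):
    T=np.array(d['cam_to_world']); r=T[:3,:3]@np.linalg.inv(d['mtx'])@[u,v,1]; return T[:3,3],r
def onz(d,u,v,z):
    c,r=ray(d,u,v); return c+r*(z-c[2])/r[2]
def q2R(q):
    from scipy.spatial.transform import Rotation as R
    return R.from_quat([q[1],q[2],q[3],q[0]]).as_matrix()
def wcam(o,d):
    T=np.eye(4);T[:3,:3]=q2R(o['ee_rot']);T[:3,3]=o['eef_pos']; d['cam_to_world']=T@d['mount']; return d
E
python3 - <<'E'
from h import *
for n in ['scene','side','wrist']:
    o,d=snap(n,n+'0.png')
    if n!='wrist': print(n,np.round(d['cam_to_world'],3).tolist(),d['mtx'].tolist())
    else: print(np.round(d['mount'],3).tolist())
print(o)
E
```

```text
pics
scene [[0.709, 0.509, -0.488, 1.048], [0.705, -0.529, 0.472, -0.318], [-0.018, -0.679, -0.734, 0.771], [0.0, 0.0, 0.0, 1.0]] [[371.5862457467685, 0.0, 258.1047484122058], [0.0, 371.5862457467685, 189.94305069445988], [0.0, 0.0, 1.0]]
side [[0.87, -0.255, 0.423, 0.314], [-0.493, -0.479, 0.726, -0.497], [0.018, -0.84, -0.542, 0.603], [0.0, 0.0, 0.0, 1.0]] [[356.21614673827327, 0.0, 252.45646080070478], [0.0, 356.21614673827327, 191.3686339989735], [0.0, 0.0, 1.0]]
[[1.0, 0.0, 0.0, 0.0], [-0.0, -0.277, 0.961, -0.142], [0.0, -0.961, -0.277, 0.07], [0.0, 0.0, 0.0, 1.0]]
{'time': 0.1, 'joint_pos': array([ 1.17777746,  0.52195098, -0.0363354 ,  1.59994888,  0.02119024,
        1.02109876, -0.1128223 ]), 'joint_vel': array([ 3.10801562e-04, -6.53856594e-04,  2.20749631e-04, -1.47842409e-03,
       -9.57321764e-05,  6.93556668e-04, -1.70610379e-03]), 'tau': array([ 4.74913133e-03, -9.28480768e+01,  1.98489815e+00, -3.70534015e+01,
        1.81513606e-02,  5.38865133e-03,  4.27364239e-05]), 'eef_pos': array([ 0.19815431, -0.59243673,  0.23078609]), 'ee_rot': array([ 0.57404269, -0.57365538,  0.41345994, -0.41285031]), 'force': array([-0.14563223, -0.99456573, -0.12087125]), 'moment': array([0.02914812, 0.06103678, 0.03726789]), 'opening': 0.08528473884779804}
```

View pics/scene0.png

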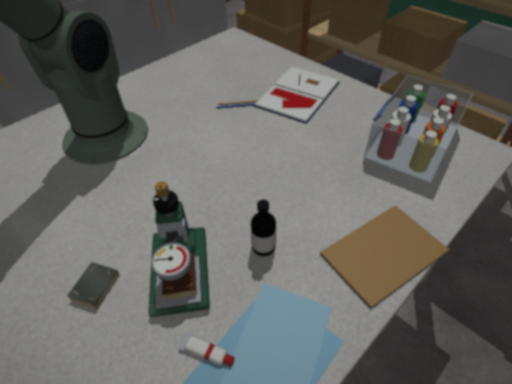

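View pics/side0.png

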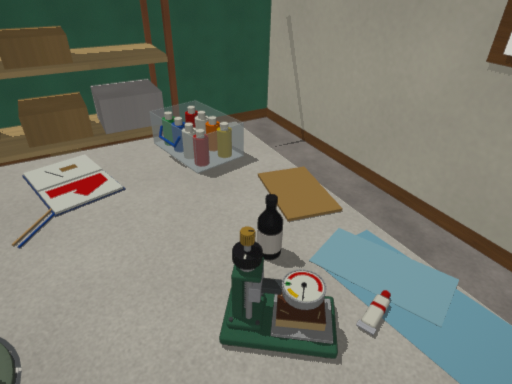

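View pics/wrist0.png

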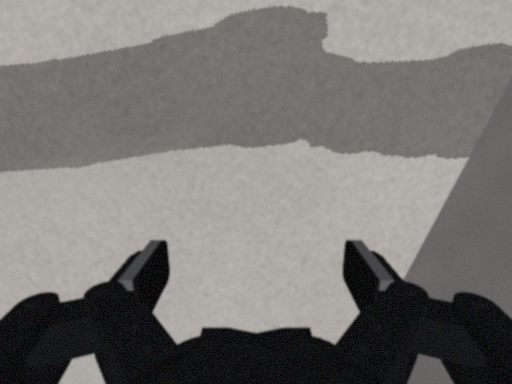

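Run:
```python
from h import *
o=robot.get_obs(); print(np.round(q2R(o['ee_rot']),3))
```

```text
[[ 0.317 -0.     0.948]
 [-0.948  0.001  0.317]
 [-0.001 -1.    -0.   ]]
```

Run:
```python
import pickle,cv2,numpy as np
for n,(x0,x1,y0,y1) in {'scene':(130,230,170,325),'side':(205,355,185,360)}.items():
    o,d=pickle.load(open(f'pics/{n}0.png.pkl','rb')); im=d['img'][y0:y1,x0:x1,::-1]
    s=4 if n=='side' else 4
    im=cv2.resize(im,None,fx=3.4,fy=3.4,interpolation=cv2.INTER_CUBIC); cv2.imwrite(f'pics/{n}0z.png',im)
    hsv=cv2.cvtColor(d['img'],cv2.COLOR_RGB2HSV)
    m=cv2.inRange(hsv,(10,120,60),(28,255,255)); m[:y0]=0;m[y1:]=0;m[:,:x0]=0;m[:,x1:]=0
    nn,l,st,c=cv2.connectedComponentsWithStats(m); print(n,[(st[i].tolist(),np.round(c[i],1).tolist()) for i in range(1,nn) if st[i,4]>15])
```

```text
scene [([156, 183, 11, 14, 117], [161.4, 188.8]), ([158, 249, 6, 7, 16], [160.2, 251.9]), ([191, 267, 3, 9, 16], [192.2, 271.3])]
side [([265, 185, 76, 36, 1774], [302.8, 200.2]), ([240, 227, 15, 19, 256], [246.9, 236.1]), ([287, 288, 11, 10, 44], [292.1, 292.7]), ([278, 295, 8, 8, 23], [281.1, 297.7])]
```

```bash
sleep 0
```

```text
(no output)
```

View pics/scene0z.png

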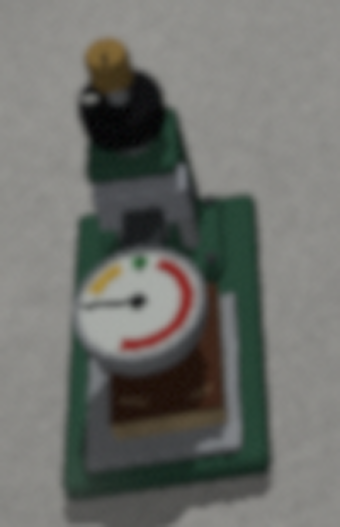

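View pics/side0z.png

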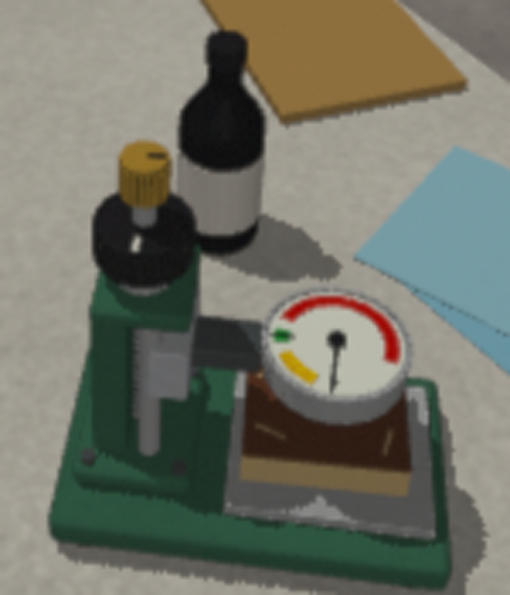

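```bash
cat >> h.py <<'E'
def tri(d1,p1,d2,p2):
    A=[];b=[]
    for d,p in((d1,p1),(d2,p2)):
        c,r=ray(d,*p); r=r/np.linalg.norm(r); P=np.eye(3)-np.outer(r,r); A.append(P);b.append(P@c)
    x=np.linalg.lstsq(np.vstack(A),np.hstack(b),rcond=None)[0]; return x,np.linalg.norm(np.vstack(A)@x-np.hstack(b))
E
python3 - <<'E'
from h import *
import pickle
ds=pickle.load(open('pics/scene0.png.pkl','rb'))[1];dd=pickle.load(open('pics/side0.png.pkl','rb'))[1]
print('fine',tri(ds,(161.6,189.3),dd,(247.4,236.5)))
# coarse knob silhouette centers
print('coarse',tri(ds,(130+122/3.4,170+110/3.4),dd,(205+143/3.4,185+238/3.4)))
print('dial hub',tri(ds,(130+139/3.4,170+301/3.4),dd,(205+337/3.4,185+340/3.4)))
print('ink', onz(dd,270,250,.0),onz(ds,263,250,0)); print('inkcap',tri(ds,(263.5,205),dd,(271.5,200)))
f=tri(ds,(161.6,189.3),dd,(247.4,236.5))[0]
for z in (.222,.218,.214): print(z,onz(ds,161.6,189.3,z),onz(dd,247.4,236.5,z))
E
```

```text
fine (array([ 0.53785351, -0.09836166,  0.21848363]), np.float64(0.0005265025269895525))
coarse (array([ 0.53774902, -0.09787637,  0.17695524]), np.float64(0.0008371909776462825))
dial hub (array([ 0.62088456, -0.15929569,  0.1183325 ]), np.float64(0.001201684630632343))
ink [0.68959996 0.05550418 0.        ] [0.68601145 0.04363281 0.        ]
inkcap (array([0.68129909, 0.05116931, 0.15754672]), np.float64(0.002592740667226791))
0.222 [ 0.54078279 -0.09939495  0.222     ] [ 0.53579588 -0.10251032  0.222     ]
0.218 [ 0.5370868  -0.09780521  0.218     ] [ 0.53812532 -0.09836449  0.218     ]
0.214 [ 0.53339081 -0.09621547  0.214     ] [ 0.54045475 -0.09421867  0.214     ]
```

Emit:
arm_command:
  rows:
    - [[-2.4,-0.7,3.2],[0,0,0],0]
    - [[-2.4,-0.7,3.2],[0,0,0],0]
    - [[-2.4,-0.7,3.2],[0,0,0],0]
    - [[-2.4,-0.7,3.2],[0,0,0],0]
    - [[-2.4,-0.7,3.2],[0,0,0],0]
    - [[-2.4,-0.7,3.2],[0,0,0],0]
    - [[-2.4,-0.7,3.2],[0,0,0],0]
    - [[-2.4,-0.7,3.2],[0,0,0],0]
    - [[-2.4,-0.7,3.2],[0,0,0],0]
    - [[-2.4,-0.7,3.2],[0,0,0],0]
  force: 20

```text
time: 0.98
eef_pos: [0.4252, -0.2586, 0.2988]
ee_rot: [-0.57, 0.572, -0.419, 0.415]
force: [1.0, 0.2, -0.1]
opening: 0.0856
```

```bash
cat > st.py <<'E'
from h import *
import sys
def st(tx=0.538,ty=-0.098):
    o=robot.get_obs();R=q2R(o['ee_rot']);p=o['eef_pos']
    yaw=np.degrees(np.arctan2(R[1,0],R[0,0]))
    print('t',round(o['time'],2),'p',np.round(p,4),'yaw',round(yaw,1),'j',np.round(o['joint_pos'],2),'op',round(o['opening'],4),'F',np.round(o['force'],1),'M',np.round(o['moment'],2))
    print('ydir',np.round(R[:,1],4),'to axis in tool cm',np.round(R.T@(np.array([tx,ty,p[2]])-p)*100,2))
    return o
if __name__=='__main__': st(*map(float,sys.argv[1:]))
E
python3 st.py
```

```text
t 0.98 p [ 0.4252 -0.2586  0.2988] yaw -72.3 j [ 0.58  0.25 -0.19  1.83  0.05  1.07 -0.89] op 0.0856 F [ 1.   0.2 -0.1] M [-0.06 -0.02 -0.01]
ydir [-0.0063  0.0023 -1.    ] to axis in tool cm [-11.87  -0.03  15.63]
```

Emit:
arm_command:
  rows:
    - [[-2.4,0,3.1],[0,0,0],0]
    - [[-2.4,0,3.1],[0,0,0],0]
    - [[-2.4,0,3.1],[0,0,0],0]
    - [[-2.4,0,3.1],[0,0,0],0]
    - [[-2.2,0,3.1],[0,0,0],0]
    - [[0,0,0],[0,-0.12,0],0]
    - [[0,0,0],[0,-0.12,0],0]
    - [[0,0,0],[0,-0.12,0],0]
    - [[0,0,0],[0,-0.12,0],0]
    - [[0,0,0],[0,-0.12,0],0]
    - [[0,0,0],[0,-0.12,0],0]
    - [[0,0,0],[0,-0.12,0],0]

```text
time: 1.98
eef_pos: [0.545, -0.0773, 0.2989]
ee_rot: [0.695, -0.692, 0.139, -0.135]
force: [0.5, 0.8, -0.7]
opening: 0.0851
```

Emit:
arm_command:
  rows:
    - [[0,0,0],[0,-0.12,0],0]
    - [[0,0,0],[0,-0.12,0],0]
    - [[0,0,0],[0,-0.12,0],0]
    - [[0,0,0],[0,-0.12,0],0]
    - [[0,0,0],[0,-0.12,0],0]
    - [[0,0,0],[0,-0.12,0],0]
    - [[0,0,0],[0,-0.12,0],0]
    - [[0,0,0],[0,-0.12,0],0]
    - [[0,0,0],[0,-0.12,0],0]
    - [[0,0,0],[0,-0.12,0],0]
    - [[0,0,0],[0,-0.12,0],0]
    - [[0,0,0],[0,-0.12,0],0]

```text
time: 2.98
eef_pos: [0.5434, -0.0778, 0.2968]
ee_rot: [0.604, -0.598, -0.371, 0.374]
force: [0.1, 0.2, 0.2]
opening: 0.0854
```

```bash
python3 st.py
```

```text
t 2.98 p [ 0.5434 -0.0778  0.2968] yaw 63.6 j [ 0.6   0.43 -0.77  1.68  0.31  1.17  0.86] op 0.0854 F [0.1 0.2 0.2] M [ 0.01 -0.04  0.  ]
ydir [-0.0095  0.0053 -0.9999] to axis in tool cm [-2.04 -0.01 -0.42]
```

Emit:
arm_command:
  rows:
    - [[-2.0,0,-0.4],[0,-0.12,0],0]
    - [[0,0,0],[0,-0.12,0],0]
    - [[0,0,0],[0,-0.12,0],0]
    - [[0,0,0],[0,-0.12,0],0]
    - [[0,0,0],[0,-0.12,0],0]
    - [[0,0,0],[0,-0.06,0],0]
    - [[0,0,0],[0,0,0],0]

```text
time: 3.57
eef_pos: [0.5369, -0.0992, 0.2954]
ee_rot: [0.443, -0.434, -0.554, 0.556]
force: [0.7, 0.3, -0.2]
opening: 0.0854
```

```bash
cat >> h.py <<'E'
def tilt(o):
    R=q2R(o['ee_rot']); d=R.T@np.array([0,0,-1.]); return np.round(np.cross([0,1.,0],d),4)
E
sed -i "s/    return o/    print('tiltfix',tilt(o)); return o/" st.py
python3 - <<'E'
from st import *
o=st(); _,d=snap('wrist','w1.png'); d=wcam(o,d)
T=d['cam_to_world']; W2C=np.linalg.inv(T)
for P in ([.538,-.098,.2305],[.538,-.098,.19],[.538,-.098,.2185]):
    c=W2C@np.r_[P,1]; print(P,np.round((d['mtx']@(c[:3]/c[2]))[:2],1))
E
```

```text
t 3.57 p [ 0.5369 -0.0992  0.2954] yaw 103.3 j [ 0.74  0.47 -0.93  1.69  0.39  1.2   1.52] op 0.0854 F [ 0.7  0.3 -0.2] M [-0.01 -0.01  0.01]
ydir [-0.012   0.0058 -0.9999] to axis in tool cm [ 0.09 -0.   -0.14]
tiltfix [-0.0103  0.      0.0084]
[0.538, -0.098, 0.2305] [256.6 208.9]
[0.538, -0.098, 0.19] [256.1 194. ]
[0.538, -0.098, 0.2185] [256.4 204. ]
```

View pics/w1.png

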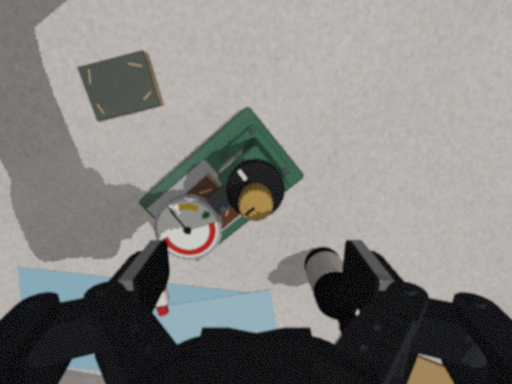

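Run:
```python
from h import *
import pickle
o,d=pickle.load(open('pics/w1.png.pkl','rb')); d=wcam(o,d)
hsv=cv2.cvtColor(d['img'],cv2.COLOR_RGB2HSV)
m=cv2.inRange(hsv,(10,110,70),(30,255,255)); m[:180]=0;m[225:]=0;m[:,:236]=0;m[:,280:]=0
ys,xs=np.nonzero(m); print(xs.min(),xs.max(),ys.min(),ys.max(),xs.mean(),ys.mean())
# top face: lower circle
w=xs.max()-xs.min()+1; u=(xs.min()+xs.max())/2; v=ys.max()-w/2+.5; print(w,u,v, onz(d,u,v,.2305))
k=(hsv[...,2]<45).astype(np.uint8); k[:150]=0;k[222:]=0;k[:,:215]=0;k[:,295:]=0
ys,xs=np.nonzero(k); print('blk',xs.min(),xs.max(),ys.min(),ys.max())
w=xs.max()-xs.min()+1; print(onz(d,(xs.min()+xs.max())/2,ys.min()+w/2,.17))
cv2.imwrite('pics/w1z.png',cv2.resize(d['img'][140:270,140:310,::-1],None,fx=4,fy=4,interpolation=cv2.INTER_CUBIC))
```

```text
236 273 183 219 255.45573440643864 201.6569416498994
38 254.5 200.5 [ 0.53197787 -0.10099834  0.2305    ]
blk 215 283 151 212
[ 0.53693425 -0.10488002  0.17      ]
```

View pics/w1z.png

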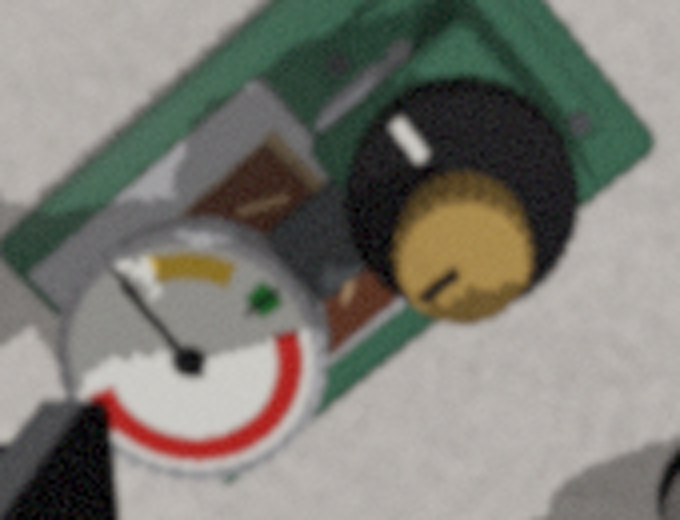

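Emit:
arm_command:
  rows:
    - [[0,0,0],[0,0.12,0],0]
    - [[0,0,0],[0,0.12,0],0]
    - [[0,0,0],[0,0.12,0],0]
    - [[0,0,0],[0,0.12,0],0]
    - [[0,0,0],[0,0.12,0],0]
    - [[0,0,0],[0,0.12,0],0]
    - [[0,0,0],[0,0.12,0],0]
    - [[0,0,0],[0,0.12,0],0]
    - [[0,0,0],[0,0.12,0],0]
    - [[0,0,0],[0,0.12,0],0]
    - [[0,0,0],[0,0.12,0],0]
    - [[0,0,0],[0,0.12,0],0]

```text
time: 4.62
eef_pos: [0.5363, -0.0994, 0.2951]
ee_rot: [0.702, -0.696, -0.101, 0.109]
force: [0.5, -1.4, -0.4]
opening: 0.0853
```

Emit:
arm_command:
  rows:
    - [[0,0,0],[0,0.12,0],0]
    - [[0,0,0],[0,0.12,0],0]
    - [[0,0,0],[0,0.12,0],0]
    - [[0,0,0],[0,0.12,0],0]
    - [[0,0,0],[0,0.12,0],0]
    - [[0,0,0],[0,0.12,0],0]
    - [[0,0,0],[0,0.12,0],0]
    - [[0,0,0],[0,0.12,0],0]
    - [[0,0,0],[0,0.12,0],0]
    - [[0,0,0],[0,0.12,0],0]
    - [[0,0,0],[0,0.12,0],0]
    - [[0,0,0],[0,0,0],0]

```text
time: 5.62
eef_pos: [0.5361, -0.0984, 0.2962]
ee_rot: [-0.606, 0.606, -0.369, 0.361]
force: [0.5, -0.0, 0.4]
opening: 0.0853
```

Run:
```python
from st import *
o=st(); _,d=snap('wrist','w2.png'); d=wcam(o,d)
W2C=np.linalg.inv(d['cam_to_world'])
for P in ([.538,-.098,.2305],[.538,-.098,.19],[.621,-.159,.118]):
    c=W2C@np.r_[P,1]; q=(d['mtx']@(c[:3]/c[2]))[:2];print(P,np.round(q,1)); 
    if P[2]==.19: u,v=q.astype(int)
print(u,v); y0,x0=max(v-60,0),max(u-80,0); print(x0,y0)
cv2.imwrite('pics/w2z.png',cv2.resize(d['img'][y0:y0+130,x0:x0+170,::-1],None,fx=4,fy=4,interpolation=cv2.INTER_CUBIC))
```

```text
t 5.62 p [ 0.5361 -0.0984  0.2962] yaw -62.2 j [ 0.31  0.35 -0.31  1.71  0.11  1.11 -1.12] op 0.0853 F [ 0.5 -0.   0.4] M [ 0.02 -0.02 -0.05]
ydir [-0.0098  0.0059 -0.9999] to axis in tool cm [ 0.05 -0.    0.18]
tiltfix [ 0.0059  0.     -0.0098]
[0.538, -0.098, 0.2305] [257.  202.2]
[0.538, -0.098, 0.19] [257.3 187.5]
[0.621, -0.159, 0.118] [344.8 128.9]
257 187
177 127
```

View pics/w2z.png

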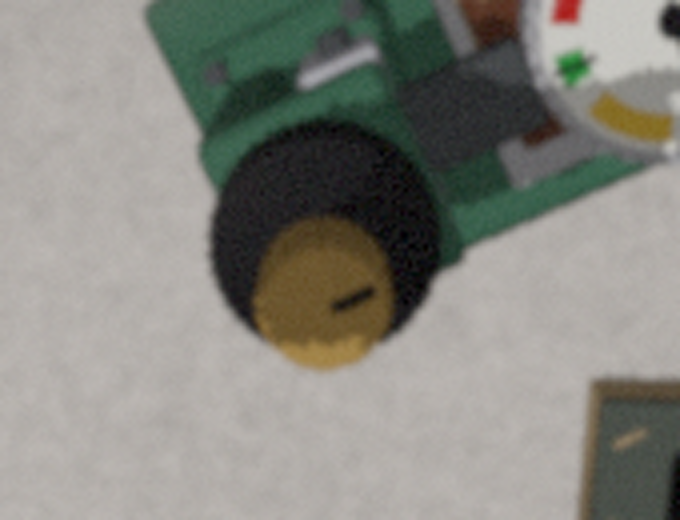

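Emit:
arm_command:
  rows:
    - [[0,0,0],[0,-0.12,0],0]
    - [[0,0,0],[0,-0.12,0],0]
    - [[0,0,0],[0,-0.12,0],0]
    - [[0,0,0],[0,-0.12,0],0]
    - [[0,0,0],[0,-0.12,0],0]
    - [[0,0,0],[0,-0.12,0],0]
    - [[0,0,0],[0,-0.12,0],0]
    - [[0,0,0],[0,-0.12,0],0]
    - [[0,0,0],[0,-0.12,0],0]
    - [[0,0,0],[0,-0.12,0],0]
    - [[0,0,0],[0,-0.12,0],0]
    - [[0,0,0],[0,-0.12,0],0]

```text
time: 6.67
eef_pos: [0.5362, -0.0975, 0.2969]
ee_rot: [0.694, -0.689, -0.146, 0.151]
force: [0.8, -0.1, -0.2]
opening: 0.0854
```

Emit:
arm_command:
  rows:
    - [[0,0,0],[0,-0.12,0],0]
    - [[0,0,0],[0,-0.12,0],0]
    - [[0,0,0],[0,-0.12,0],0]
    - [[0,0,0],[0,-0.12,0],0]
    - [[0,0,0],[0,-0.12,0],0]
    - [[0,0,0],[0,-0.12,0],0]
    - [[0,0,0],[0,-0.12,0],0]
    - [[0,0,0],[0,-0.12,0],0]
    - [[0,0,0],[0,-0.12,0],0]
    - [[0,0,0],[0,-0.12,0],0]
    - [[0,0,0],[-0.01,0,0.008],0]
    - [[0,0,0],[0,0,0],0]

```text
time: 7.67
eef_pos: [0.5363, -0.0983, 0.2977]
ee_rot: [-0.47, 0.474, 0.528, -0.526]
force: [1.2, 0.3, -0.1]
opening: 0.0853
```

```bash
python3 st.py .5365 -.0992
```

```text
t 7.67 p [ 0.5363 -0.0983  0.2977] yaw 96.3 j [ 0.72  0.44 -0.89  1.7   0.37  1.17  1.41] op 0.0853 F [ 1.2  0.3 -0.1] M [-0.02  0.07  0.04]
ydir [ 0.0063 -0.0014 -1.    ] to axis in tool cm [-0.09  0.   -0.01]
tiltfix [ 0.0061  0.     -0.002 ]
```

Emit:
arm_command:
  rows:
    - [[-0.09,1.2,0],[0.006,0,-0.002],0]
    - [[0,1.2,0],[0,0,0],0]
    - [[0,1.2,0],[0,0,0],0]
    - [[0,1.2,0],[0,0,0],0]
    - [[0,1.2,0],[0,0,0],0]
    - [[0,1.2,0],[0,0,0],0]
    - [[0,1.2,0],[0,0,0],0]
    - [[0,1.2,0],[0,0,0],0]
    - [[0,0.6,0],[0,0,0],0]

```text
time: 8.42
eef_pos: [0.5345, -0.0988, 0.1836]
ee_rot: [0.476, -0.474, -0.523, 0.524]
force: [0.5, 0.2, -0.6]
opening: 0.0852
```

Run:
```python
from st import *
st(.5365,-.0992); snap('wrist','w3.png'); snap('side','s3.png');snap('scene','c3.png')
```

```text
t 8.42 p [ 0.5345 -0.0988  0.1836] yaw 95.6 j [ 0.66  0.57 -0.81  1.83  0.49  0.96  1.29] op 0.0852 F [ 0.5  0.2 -0.6] M [-0.04  0.04 -0.  ]
ydir [-3.1e-03 -1.0e-04 -1.0e+00] to axis in tool cm [-0.06 -0.   -0.2 ]
tiltfix [-0.0031  0.      0.0002]
```

View pics/w3.png

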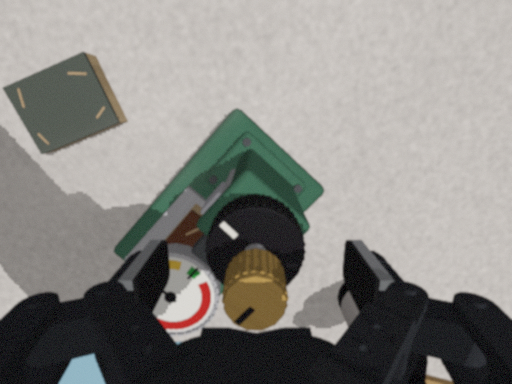

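View pics/s3.png

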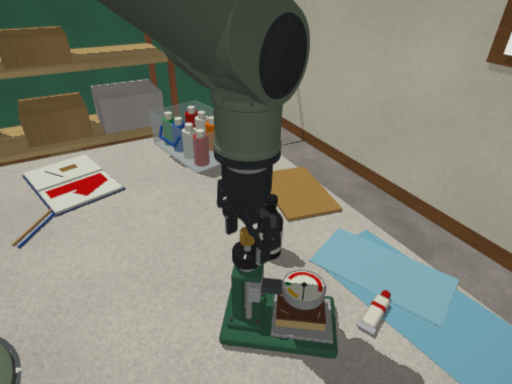

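View pics/c3.png

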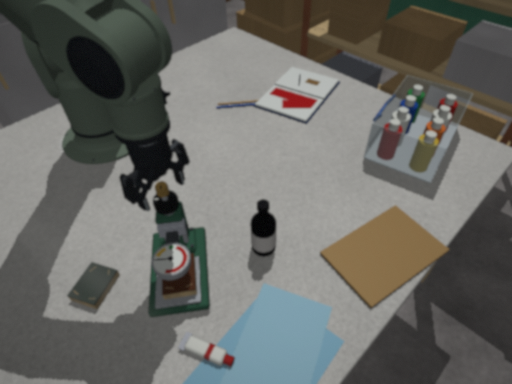

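Run:
```python
from h import *
import pickle
o,d=pickle.load(open('pics/w3.png.pkl','rb')); d=wcam(o,d); R=q2R(o['ee_rot'])
for v in (296,299): 
    p=onz(d,256,v,.2305); print(p, p-R[:,2]*.00215, R.T@(p-R[:,2]*.00215-o['eef_pos']))
W2C=np.linalg.inv(d['cam_to_world'])
for P in ([.5365,-.0992,.2305],[.5365,-.0992,.19],[.5365,-.0992,.166],o['eef_pos']):
    c=W2C@np.r_[P,1]; print((d['mtx']@(c[:3]/c[2]))[:2].round(1))
cv2.imwrite('pics/w3z.png',cv2.resize(d['img'][180:340,130:390,::-1],None,fx=3,fy=3,interpolation=cv2.INTER_CUBIC))
```

```text
[ 0.53179876 -0.09924015  0.2305    ] [ 0.53393861 -0.09903164  0.23049329] [-0.00016559 -0.04689724  0.00070887]
[ 0.53309382 -0.0991134   0.2305    ] [ 0.53523368 -0.09890488  0.23049329] [-0.00016504 -0.0469013  -0.00059238]
[254.9 306.7]
[255.1 255.2]
[255.2 235.6]
[256.2 246. ]
```

View pics/w3z.png

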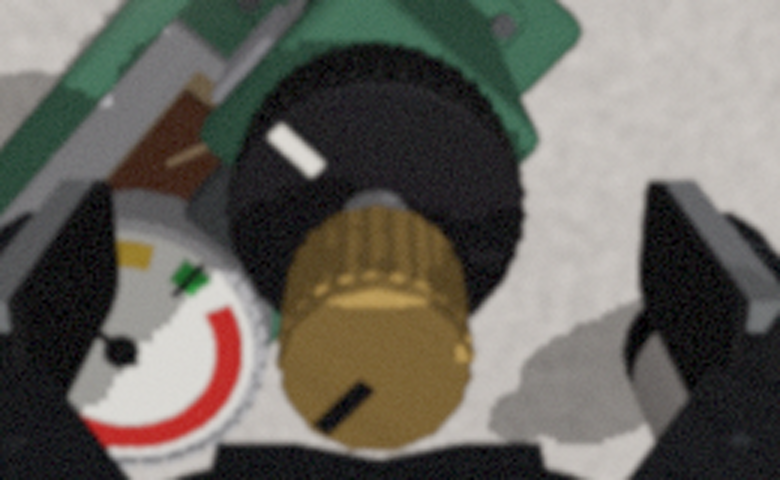

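Emit:
arm_command:
  rows:
    - [[-0.05,0.7,-0.2],[-0.003,0,0],40]
    - [[0,0.6,0],[0,0,0],80]
    - [[0,0,0],[0,0,0],80]
    - [[0,0,0],[0,0,0],80]
  force: 20

```text
time: 8.9
eef_pos: [0.5383, -0.0991, 0.1726]
ee_rot: [-0.474, 0.476, 0.524, -0.523]
force: [-0.1, -0.4, 0.1]
opening: 0.0586
```

Run:
```python
from st import *
st(.5365,-.0992); o,d=snap('wrist','w4.png')
```

```text
t 8.9 p [ 0.5383 -0.0991  0.1726] yaw 95.6 j [ 0.65  0.58 -0.8   1.84  0.51  0.94  1.28] op 0.0586 F [-0.1 -0.4  0.1] M [-0.05 -0.03  0.01]
ydir [ 3.9e-03 -4.0e-04 -1.0e+00] to axis in tool cm [ 0.   -0.    0.18]
tiltfix [ 0.0038  0.     -0.0008]
```

View pics/w4.png

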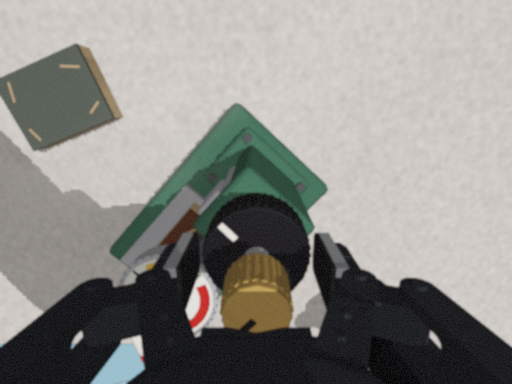

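Emit:
arm_command:
  rows:
    - [[0,0.1,0.15],[0.003,0,0],80]
    - [[0,0,0],[0,0,0],80]
    - [[0,0,0],[0,0,0],80]

```text
time: 9.2
eef_pos: [0.5369, -0.0993, 0.1721]
ee_rot: [-0.475, 0.476, 0.524, -0.524]
force: [0.6, 0.2, -0.3]
opening: 0.0592
```

```bash
python3 st.py .5365 -.0992
```

```text
t 9.2 p [ 0.5369 -0.0993  0.1721] yaw 95.5 j [ 0.65  0.58 -0.8   1.84  0.51  0.94  1.28] op 0.0592 F [ 0.6  0.2 -0.3] M [ 0.03 -0.01 -0.01]
ydir [ 0.0014 -0.0011 -1.    ] to axis in tool cm [ 0.02 -0.    0.04]
tiltfix [ 0.0013  0.     -0.0012]
```

Close gently.

Emit:
arm_command:
  rows:
    - [[0,0,0],[0,0,0],90]
    - [[0,0,0],[0,0,0],96]
    - [[0,0,0],[0,0,0],102]
    - [[0,0,0],[0,0,0],108]
    - [[0,0,0],[0,0,0],114]
    - [[0,0,0],[0,0,0],120]
    - [[0,0,0],[0,0,0],120]
  force: 20

```text
time: 9.78
eef_pos: [0.5369, -0.099, 0.1727]
ee_rot: [-0.474, 0.476, 0.524, -0.523]
force: [-0.1, 0.9, 1.6]
opening: 0.0513
```

Run:
```python
from st import *
st(.5365,-.0992); snap('side','s5.png'); snap('scene','c5.png'); snap('wrist','w5.png')
```

```text
t 9.78 p [ 0.5369 -0.099   0.1727] yaw 95.6 j [ 0.65  0.58 -0.8   1.84  0.51  0.94  1.28] op 0.0513 F [-0.1  0.9  1.6] M [0.24 0.2  0.03]
ydir [ 0.0019 -0.001  -1.    ] to axis in tool cm [-0.02 -0.    0.05]
tiltfix [ 0.0018  0.     -0.0011]
```

View pics/w5.png

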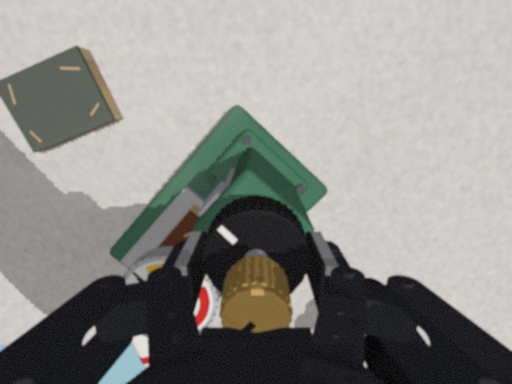

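Emit:
arm_command:
  rows:
    - [[0,0,0],[0,0.08,0],120]
    - [[0,0,0],[0,0.08,0],120]
    - [[0,0,0],[0,0.08,0],120]
    - [[0,0,0],[0,0.08,0],120]
    - [[0,0,0],[0,0.08,0],120]

```text
time: 10.35
eef_pos: [0.537, -0.0991, 0.1727]
ee_rot: [-0.572, 0.573, 0.415, -0.415]
force: [0.1, 1.3, -0.4]
opening: 0.051
```

Run:
```python
from st import *
st(.5365,-.0992); snap('wrist','w6.png'); snap('side','s6.png')
```

```text
t 10.35 p [ 0.537  -0.0991  0.1727] yaw 71.9 j [ 0.58  0.55 -0.7   1.84  0.45  0.91  0.93] op 0.051 F [ 0.1  1.3 -0.4] M [0.15 0.11 0.09]
ydir [ 2.e-03 -6.e-04 -1.e+00] to axis in tool cm [-0.02 -0.    0.04]
tiltfix [ 0.0021 -0.      0.    ]
```

View pics/w6.png

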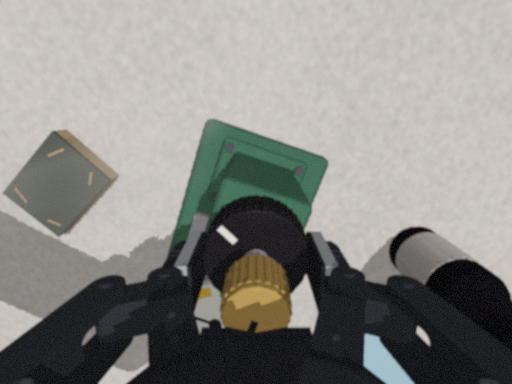

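View pics/s6.png

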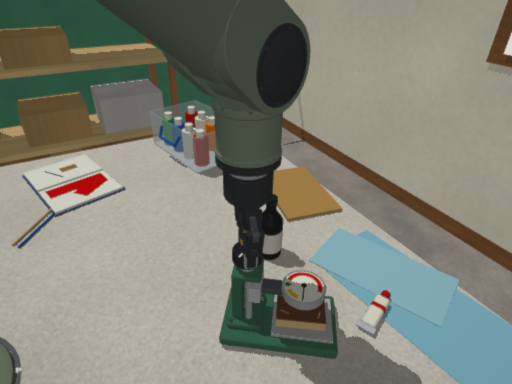

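Emit:
arm_command:
  rows:
    - [[0,0,0],[0,0.08,0],120]
    - [[0,0,0],[0,0.08,0],120]
    - [[0,0,0],[0,0.08,0],120]
    - [[0,0,0],[0,0.08,0],120]
    - [[0,0,0],[0,0.08,0],120]
    - [[0,0,0],[0,0.08,0],120]
    - [[0,0,0],[0,0.08,0],120]
    - [[0,0,0],[0,0.08,0],120]
    - [[0,0,0],[0,0.08,0],120]
    - [[0,0,0],[0,0.08,0],120]

```text
time: 11.28
eef_pos: [0.5368, -0.0993, 0.1727]
ee_rot: [-0.688, 0.689, 0.161, -0.161]
force: [-0.3, 0.2, 1.5]
opening: 0.0513
```

```bash
cat >> h.py <<'E'
def zoom(f,x0,x1,y0,y1,k,out):
    import pickle
    o,d=pickle.load(open('pics/'+f+'.pkl','rb')); cv2.imwrite('pics/'+out,cv2.resize(d['img'][y0:y1,x0:x1,::-1],None,fx=k,fy=k,interpolation=cv2.INTER_CUBIC))
E
python3 - <<'E'
from st import *
st(.5365,-.0992); snap('side','s7.png'); snap('scene','c7.png'); zoom('s7.png',200,350,220,360,4,'s7z.png'); zoom('c7.png',140,220,170,320,4,'c7z.png')
E
```

```text
t 11.28 p [ 0.5368 -0.0993  0.1727] yaw 26.4 j [ 0.45  0.51 -0.51  1.85  0.32  0.86  0.24] op 0.0513 F [-0.3  0.2  1.5] M [0.13 0.2  0.15]
ydir [ 0.0011 -0.0016 -1.    ] to axis in tool cm [-0.02 -0.    0.02]
tiltfix [ 0.0019 -0.      0.0003]
```

View pics/s7z.png

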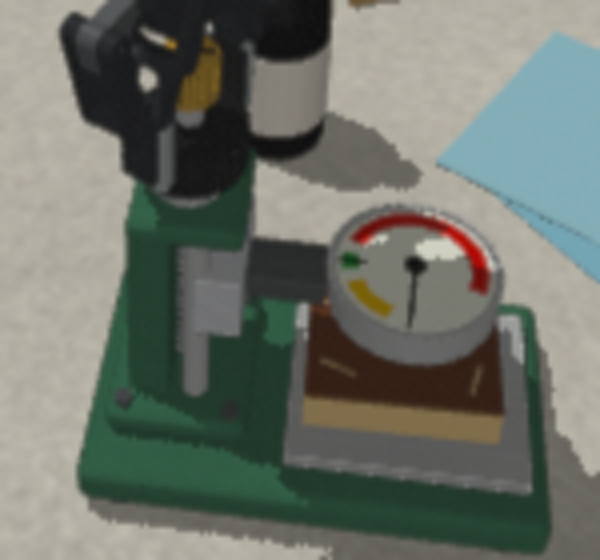

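View pics/c7z.png

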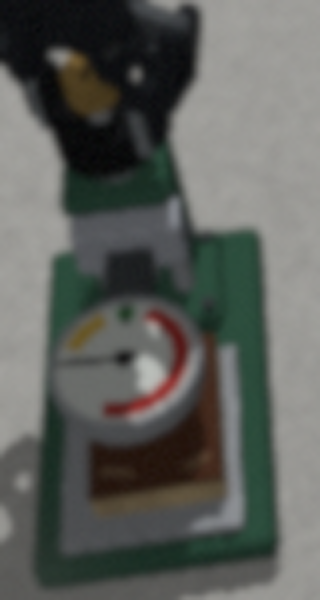

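Emit:
arm_command:
  rows:
    - [[0,0,0],[0,0.08,0],120]
    - [[0,0,0],[0,0.08,0],120]
    - [[0,0,0],[0,0.08,0],120]
    - [[0,0,0],[0,0.08,0],120]
    - [[0,0,0],[0,0.08,0],120]
    - [[0,0,0],[0,0,0],120]

```text
time: 11.88
eef_pos: [0.5367, -0.0993, 0.1727]
ee_rot: [-0.706, 0.707, 0.028, -0.027]
force: [0.3, 0.1, 1.1]
opening: 0.0508
```

```bash
cat >> h.py <<'E'
def needle(d,z,out=None,S=8,H=45):
    """top-down rectified dial (x right,y up world) ; returns angle, saves"""
    hub0=np.array([.621,-.1595]); 
    def px(P):
        c=np.linalg.inv(d['cam_to_world'])@np.r_[P,1]; return (d['mtx']@(c[:3]/c[2]))[:2]
    cs=[(-.045,.045),(.045,.045),(.045,-.045),(-.045,-.045)]
    src=np.float32([px([hub0[0]+a,hub0[1]+b,z]) for a,b in cs]); N=400
    Hm=cv2.getPerspectiveTransform(src,np.float32([[0,0],[N,0],[N,N],[0,N]]))
    im=cv2.warpPerspective(d['img'],Hm,(N,N),flags=cv2.INTER_CUBIC)
    hsv=cv2.cvtColor(im,cv2.COLOR_RGB2HSV)
    m=(hsv[...,2]<75).astype(np.uint8)
    yy,xx=np.mgrid[:N,:N]; m[np.hypot(xx-N/2,yy-N/2)>140]=0
    # hub: erode to keep the blob
    dt=cv2.distanceTransform(m,cv2.DIST_L2,5); h=np.unravel_index(dt.argmax(),dt.shape)
    hx,hy=h[1],h[0]
    big=dt>dt.max()*.6; hx,hy=xx[big].mean(),yy[big].mean()
    r=np.hypot(xx-hx,yy-hy); sel=(m>0)&(r>40)&(r<120)
    a=np.arctan2(-(yy-hy),xx-hx)[sel]; 
    ang=np.angle(np.exp(1j*a).mean()); col=np.arctan2(-.0992+.1595,.5365-.621)
    val=(1.5-(ang-col)); val=(val+np.pi)%(2*np.pi)-np.pi
    if out: 
        cv2.circle(im,(int(hx),int(hy)),3,(255,0,255),-1); cv2.line(im,(int(hx),int(hy)),(int(hx+150*np.cos(ang)),int(hy-150*np.sin(ang))),(0,0,255),1)
        cv2.imwrite('pics/'+out,im[:,:,::-1])
    return round(val,3),round(dt.max(),1),int(sel.sum()),abs(np.exp(1j*a).mean()).round(3),(round(hx),round(hy))
E
python3 - <<'E'
from st import *
import pickle
for f in ('side0','scene0','s7','c7'):
    print(f,needle(pickle.load(open(f'pics/{f}.png.pkl','rb'))[1],.118 if f[-1]=='0' else .115,f'n_{f}.png'))
st(.5365,-.0992); _,a=snap('side','s8.png'); _,b=snap('scene','c8.png')
n1=needle(a,.114,'n_s8.png');n2=needle(b,.114,'n_c8.png'); print(n1,n2)
cv2.imwrite('pics/n8.png',np.hstack([cv2.imread('pics/n_s8.png'),cv2.imread('pics/n_c8.png')]))
E
```

```text
side0 (np.float64(1.498), np.float32(18.0), 1, np.float64(1.0), (201, 196))h.py:43: RuntimeWarning: Mean of empty slice.
  ang=np.angle(np.exp(1j*a).mean()); col=np.arctan2(-.0992+.1595,.5365-.621)
  ret = ret.dtype.type(ret / rcount)
Traceback (most recent call last):
  File "h.py", line 46, in needle
    cv2.circle(im,(int(hx),int(hy)),3,(255,0,255),-1); cv2.line(im,(int(hx),int(hy)),(int(hx+150*np.cos(ang)),int(hy-150*np.sin(ang))),(0,0,255),1)
                                                                                      ~~~^^^^^^^^^^^^^^^^^^^^
ValueError: cannot convert float NaN to integer
```

```bash
python3 - <<'E'
s=open('h.py').read()
i=s.index("    r=np.hypot(xx-hx,yy-hy); sel"); j=s.index("    if out: \n",i)
s=s[:i]+'''    V=cv2.GaussianBlur(hsv[...,2].astype(np.float32),(0,0),1.5)
    th=np.radians(np.arange(0,360,.5)); rr=np.arange(35,90,1.)
    X=(hx+np.outer(np.cos(th),rr)).astype(np.float32); Y=(hy-np.outer(np.sin(th),rr)).astype(np.float32)
    pr=cv2.remap(V,X,Y,cv2.INTER_LINEAR)
    pr=pr.mean(1); bg=cv2.medianBlur(np.tile(pr,3).reshape(1,-1).astype(np.float32),5)[0][720:1440]
    from scipy.ndimage import median_filter
    dk=median_filter(pr,121,mode='wrap')-pr; k=int(dk.argmax()); w=np.arange(k-10,k+11)%720; ww=np.clip(dk[w],0,None)
    ang=th[k]+np.radians(.5)*(ww*np.arange(-10,11)).sum()/ww.sum(); col=np.arctan2(-.0992+.1595,.5365-.621)
    val=(1.5-(ang-col)); val=(val+np.pi)%(2*np.pi)-np.pi
'''+s[j:]
i=s.index("    return round(val,3)"); s=s[:i]+"    return round(float(val),3),round(float(dk.max()),1),(round(float(hx)),round(float(hy)))\n"
open('h.py','w').write(s)
E
python3 - <<'E'
from st import *
import pickle
for f in ('side0','scene0','s7','c7'):
    print(f,needle(pickle.load(open(f'pics/{f}.png.pkl','rb'))[1],.118 if f[-1]=='0' else .115,f'n_{f}.png'))
st(.5365,-.0992); _,a=snap('side','s8.png'); _,b=snap('scene','c8.png')
n1=needle(a,.113,'n_s8.png');n2=needle(b,.113,'n_c8.png'); print(n1,n2)
cv2.imwrite('pics/n8.png',np.hstack([cv2.imread('pics/n_s8.png'),cv2.imread('pics/n_c8.png')]))
E
```

```text
side0 (0.015, 91.0, (201, 196))
scene0 (-0.001, 32.1, (187, 200))
s7 (-0.001, 55.7, (198, 198))
c7 (-0.019, 17.5, (188, 199))
t 11.88 p [ 0.5367 -0.0993  0.1727] yaw 4.5 j [ 0.38  0.49 -0.41  1.85  0.26  0.85 -0.09] op 0.0508 F [0.3 0.1 1.1] M [-0.01  0.1  -0.17]
ydir [ 3.0e-04 -2.1e-03 -1.0e+00] to axis in tool cm [-0.02 -0.    0.01]
tiltfix [ 0.0022 -0.      0.0001]
(0.156, 56.8, (202, 194)) (0.147, 17.6, (185, 198))
```

View pics/n8.png

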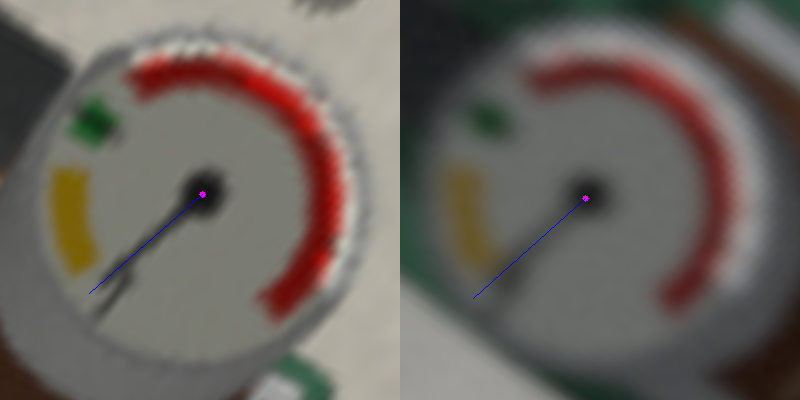

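Run:
```python
from h import *
zoom('s8.png',275,335,260,315,9,'s8z.png')
```

View pics/s8z.png

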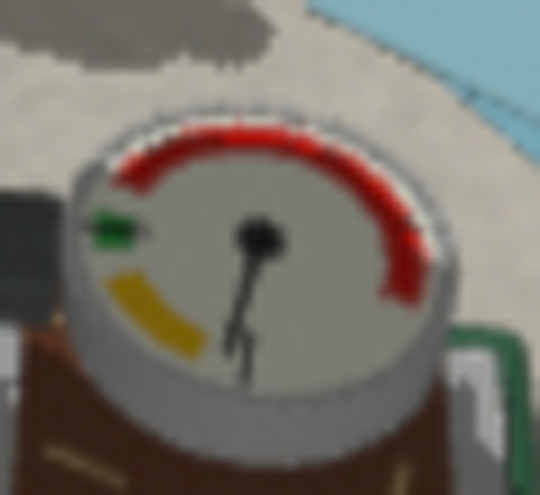

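Emit:
arm_command:
  rows:
    - [[0,0,0],[0,0.08,0],120]
    - [[0,0,0],[0,0.08,0],120]
    - [[0,0,0],[0,0.08,0],120]
    - [[0,0,0],[0,0.08,0],120]
    - [[0,0,0],[0,0.08,0],120]
    - [[0,0,0],[0,0.02,0],120]
    - [[0,0,0],[0,0,0],120]

```text
time: 12.57
eef_pos: [0.5366, -0.0993, 0.1727]
ee_rot: [-0.698, 0.699, -0.112, 0.112]
force: [-1.4, -0.4, 2.5]
opening: 0.051
```

Run:
```python
from st import *
st(.5365,-.0992); _,a=snap('side','s9.png'); _,b=snap('scene','c9.png')
n1=needle(a,.111,'n_s9.png');n2=needle(b,.111,'n_c9.png'); print(n1,n2)
zoom('s9.png',205,345,190,350,3.5,'s9z.png')
```

```text
t 12.57 p [ 0.5366 -0.0993  0.1727] yaw -18.3 j [ 0.31  0.48 -0.32  1.86  0.2   0.83 -0.43] op 0.051 F [-1.4 -0.4  2.5] M [-0.07  0.15 -0.18]
ydir [-3.0e-04 -1.7e-03 -1.0e+00] to axis in tool cm [-0.02 -0.    0.  ]
tiltfix [ 0.0017 -0.      0.0002]
(0.766, 52.9, (204, 192)) (0.775, 20.0, (184, 196))
```

View pics/s9z.png

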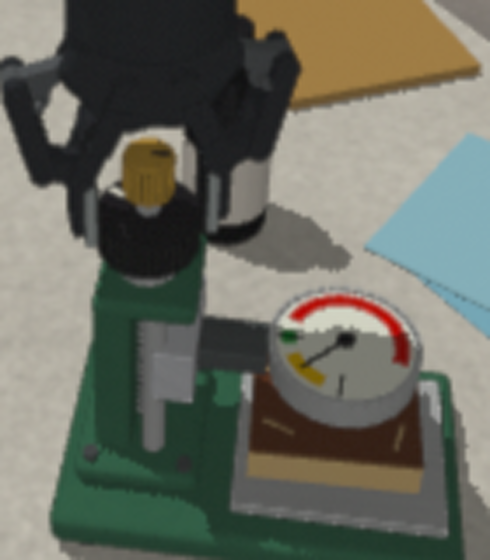

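Emit:
arm_command:
  rows:
    - [[0,0,0],[0,0,0],80]
    - [[0,0,0],[0,0,0],40]
    - [[0,0,0],[0,0,0],0]
    - [[0,0,0],[0,0,0],0]
    - [[0,0,0],[0,0,0],0]
    - [[0,0,0],[0,0,0],0]
    - [[0,-1.0,0],[0.002,0,0],0]
    - [[0,-1.0,0],[0,0,0],0]
    - [[0,-0.5,0],[0,0,0],0]
    - [[0,0,0],[0,0,0],0]

```text
time: 13.5
eef_pos: [0.5366, -0.0994, 0.2001]
ee_rot: [0.699, -0.698, 0.109, -0.109]
force: [-0.2, 0.2, -0.1]
opening: 0.0855
```

Run:
```python
from st import *
st(.5365,-.0992); _,a=snap('side','s10.png'); _,b=snap('wrist','w10.png')
n1=needle(a,.111); print(n1)
```

```text
t 13.5 p [ 0.5366 -0.0994  0.2001] yaw -17.7 j [ 0.32  0.45 -0.33  1.83  0.18  0.89 -0.4 ] op 0.0855 F [-0.2  0.2 -0.1] M [0.02 0.01 0.02]
ydir [ 1.0e-04  1.1e-03 -1.0e+00] to axis in tool cm [-0.02  0.    0.02]
tiltfix [-0.0011  0.     -0.0002]
(0.784, 51.4, (202, 194))
```

View pics/w10.png

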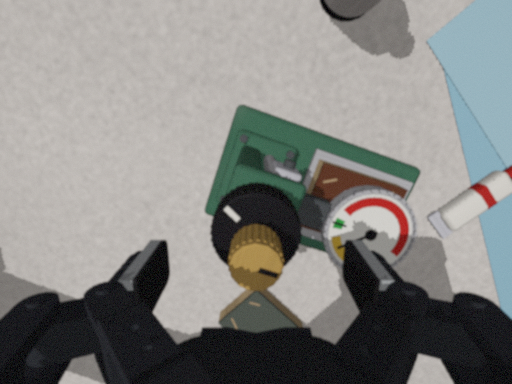

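Emit:
arm_command:
  rows:
    - [[0,0,0],[0,-0.12,0],0]
    - [[0,0,0],[0,-0.12,0],0]
    - [[0,0,0],[0,-0.12,0],0]
    - [[0,0,0],[0,-0.12,0],0]
    - [[0,0,0],[0,-0.12,0],0]
    - [[0,0,0],[0,-0.12,0],0]
    - [[0,0,0],[0,-0.12,0],0]
    - [[0,0,0],[0,-0.12,0],0]
    - [[0,0,0],[0,-0.12,0],0]
    - [[0,0,0],[0,-0.12,0],0]
    - [[0,0,0],[0,-0.12,0],0]
    - [[0,0,0],[0,-0.12,0],0]

```text
time: 14.6
eef_pos: [0.5348, -0.099, 0.1965]
ee_rot: [0.588, -0.586, -0.394, 0.396]
force: [0.4, -0.7, -0.8]
opening: 0.0854
```

Emit:
arm_command:
  rows:
    - [[0,0,0],[0,-0.12,0],40]
    - [[0,0,0],[0,-0.12,0],80]
    - [[0,0,0],[0,0,0],120]
    - [[0,0,0],[0,0,0],140]
    - [[0,0,0],[0,0,0],140]
    - [[0,0,0],[0,0,0],140]

```text
time: 15.1
eef_pos: [0.5339, -0.0993, 0.195]
ee_rot: [0.536, -0.532, -0.463, 0.465]
force: [-0.4, 0.9, -0.3]
opening: 0.0384
```

Run:
```python
from st import *
st(.5365,-.0992); _,b=snap('wrist','w11.png')
zoom('w11.png',150,362,170,340,3.6,'w11z.png')
```

```text
t 15.1 p [ 0.5339 -0.0993  0.195 ] yaw 81.9 j [ 0.61  0.53 -0.74  1.82  0.43  0.96  1.12] op 0.0384 F [-0.4  0.9 -0.3] M [-0.02 -0.02  0.01]
ydir [-0.006   0.0024 -1.    ] to axis in tool cm [ 0.05 -0.   -0.25]
tiltfix [-0.0063  0.      0.0016]
```

View pics/w11z.png

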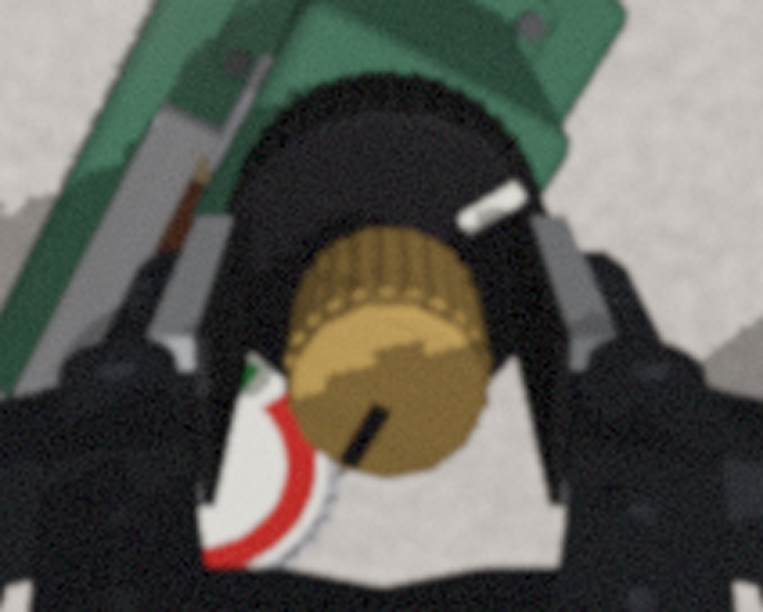

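Emit:
arm_command:
  rows:
    - [[0.05,-0.4,-0.22],[-0.006,0,0.001],140]
    - [[0,0,0],[0,0,0],140]
    - [[0,0,0],[0,0,0],140]

```text
time: 15.4
eef_pos: [0.5365, -0.0988, 0.1995]
ee_rot: [-0.535, 0.535, 0.463, -0.463]
force: [-0.5, 0.0, -0.5]
opening: 0.0387
```

```bash
python3 st.py .5365 -.0992
```

```text
t 15.4 p [ 0.5365 -0.0988  0.1995] yaw 81.8 j [ 0.61  0.52 -0.74  1.82  0.42  0.97  1.11] op 0.0387 F [-0.5  0.  -0.5] M [-0.02 -0.   -0.  ]
ydir [ 6.e-04 -0.e+00 -1.e+00] to axis in tool cm [-0.04 -0.   -0.  ]
tiltfix [ 0.0006 -0.      0.0001]
```

Emit:
arm_command:
  rows:
    - [[-0.03,0,0],[0,0,0],155]
    - [[0,0,0],[0,0,0],165]
    - [[0,0,0],[0,0,0],172]
    - [[0,0,0],[0,0,0],178]
    - [[0,0,0],[0,0,0],184]
    - [[0,0,0],[0,0,0],190]
    - [[0,0,0],[0,0,0],195]
    - [[0,0,0],[0,0,0],195]
  force: 20

```text
time: 16.07
eef_pos: [0.5367, -0.099, 0.1999]
ee_rot: [-0.535, 0.535, 0.463, -0.462]
force: [0.1, 0.6, 1.9]
opening: 0.0245
```

Run:
```python
from st import *
st(.5365,-.0992); _,b=snap('wrist','w12.png'); _,a=snap('side','s12.png'); print(needle(a,.111))
zoom('w12.png',150,362,170,340,3.6,'w12z.png')
```

```text
t 16.07 p [ 0.5367 -0.099   0.1999] yaw 81.7 j [ 0.61  0.52 -0.74  1.82  0.42  0.97  1.11] op 0.0245 F [0.1 0.6 1.9] M [ 0.08  0.05 -0.01]
ydir [ 1.2e-03 -2.0e-04 -1.0e+00] to axis in tool cm [-0.02 -0.    0.01]
tiltfix [ 0.0012  0.     -0.0001]
(0.758, 52.0, (199, 192))
```

View pics/w12z.png

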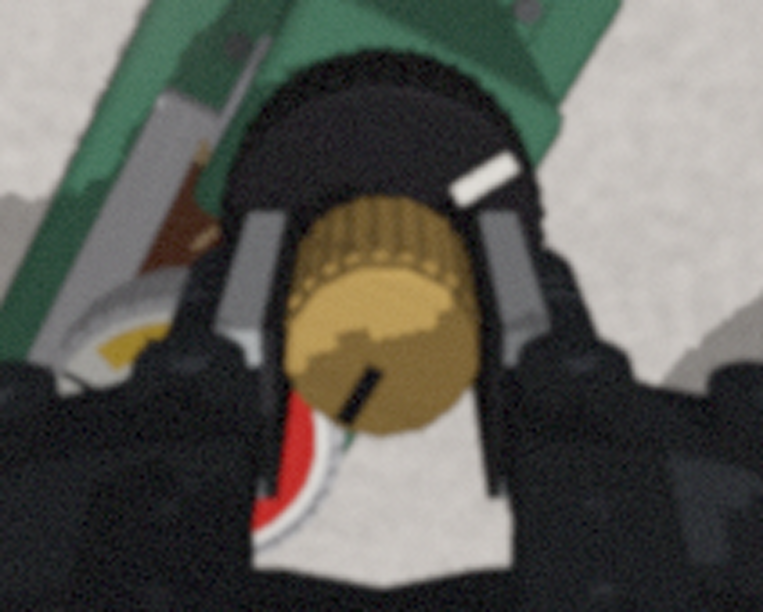

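Emit:
arm_command:
  rows:
    - [[0,0.006,0],[0,0.09,0],195]
    - [[0,0.006,0],[0,0.09,0],195]
    - [[0,0.006,0],[0,0.09,0],195]
    - [[0,0.006,0],[0,0.09,0],195]
    - [[0,0.006,0],[0,0.09,0],195]
    - [[0,0.006,0],[0,0.09,0],195]
    - [[0,0.006,0],[0,0.09,0],195]
    - [[0,0.006,0],[0,0.09,0],195]
    - [[0,0.006,0],[0,0.09,0],195]
    - [[0,0.006,0],[0,0.09,0],195]

```text
time: 17.0
eef_pos: [0.5366, -0.099, 0.1999]
ee_rot: [-0.686, 0.686, 0.171, -0.17]
force: [-0.7, -0.5, 1.8]
opening: 0.0243
```

Run:
```python
from st import *
st(.5365,-.0992); _,b=snap('wrist','w13.png'); _,a=snap('side','s13.png'); _,c=snap('scene','c13.png'); print(needle(a,.110),needle(c,.110))
zoom('w13.png',150,362,170,340,3.6,'w13z.png')
```

```text
t 17.0 p [ 0.5366 -0.099   0.1999] yaw 27.9 j [ 0.46  0.47 -0.52  1.83  0.29  0.92  0.3 ] op 0.0243 F [-0.7 -0.5  1.8] M [0.01 0.19 0.04]
ydir [ 1.5e-03  1.0e-04 -1.0e+00] to axis in tool cm [-0.02 -0.   -0.01]
tiltfix [ 0.0006 -0.      0.0013]
(1.045, 47.8, (205, 190)) (1.063, 20.8, (183, 195))
```

View pics/w13z.png

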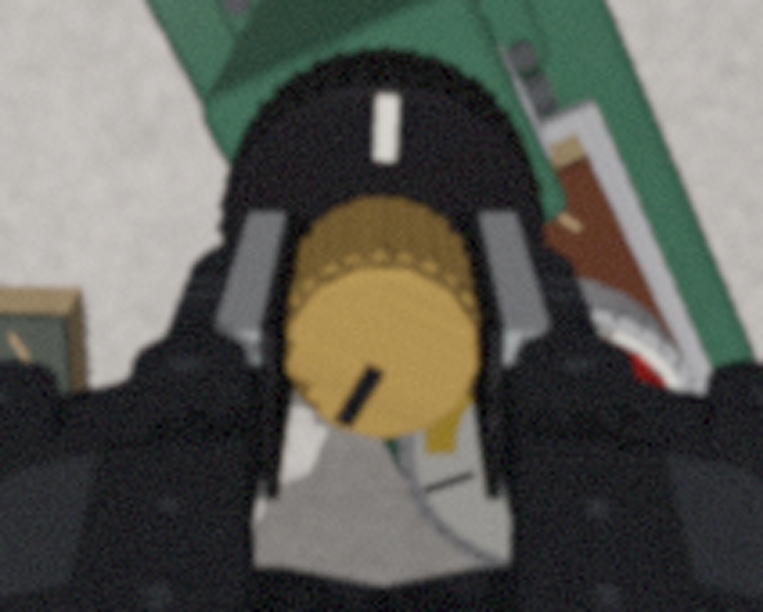

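Emit:
arm_command:
  rows:
    - [[0,0.006,0],[0,0.09,0],195]
    - [[0,0.006,0],[0,0.09,0],195]
    - [[0,0.006,0],[0,0.09,0],195]
    - [[0,0.006,0],[0,0.09,0],195]
    - [[0,0.006,0],[0,0.09,0],195]
    - [[0,0.006,0],[0,0.09,0],195]
    - [[0,0.006,0],[0,0.09,0],195]
    - [[0,0.006,0],[0,0.09,0],195]
    - [[0,0.006,0],[0,0.09,0],195]
    - [[0,0.006,0],[0,0.09,0],195]
    - [[0,0.006,0],[0,0.09,0],195]
    - [[0,0,0],[0,0,0],195]

```text
time: 18.15
eef_pos: [0.5367, -0.0989, 0.1999]
ee_rot: [0.686, -0.685, 0.172, -0.173]
force: [-0.9, -0.0, 1.9]
opening: 0.0242
```

Run:
```python
from st import *
st(.5365,-.0992); _,a=snap('side','s14.png'); _,c=snap('scene','c14.png'); print(needle(a,.110,'n_s14.png'),needle(c,.110,'n_c14.png'))
zoom('s14.png',205,345,190,350,3.5,'s14z.png')
```

```text
t 18.15 p [ 0.5367 -0.0989  0.1999] yaw -28.3 j [ 0.29  0.44 -0.28  1.83  0.16  0.88 -0.56] op 0.0242 F [-0.9 -0.   1.9] M [-0.07  0.12 -0.1 ]
ydir [ 1.3e-03  3.0e-04 -1.0e+00] to axis in tool cm [-0.01 -0.   -0.04]
tiltfix [-0.0008  0.      0.001 ]
(1.366, 38.9, (201, 195)) (1.313, 11.3, (183, 200))
```

View pics/s14z.png

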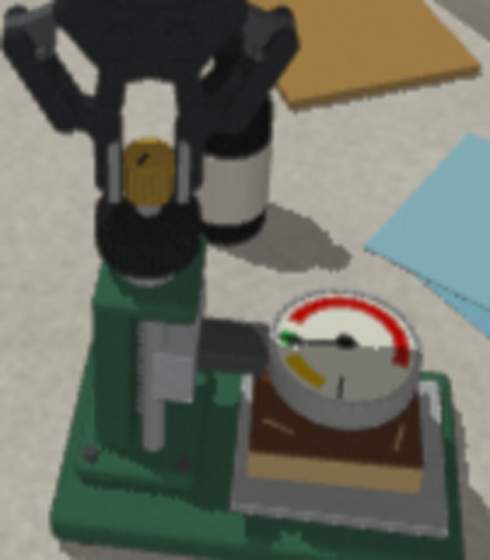

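Emit:
arm_command:
  rows:
    - [[0,0.006,0],[0,0.09,0],195]
    - [[0,0.006,0],[0,0.09,0],195]
    - [[0,0.006,0],[0,0.09,0],195]
    - [[0,0.006,0],[0,0.09,0],195]
    - [[0,0,0],[0,0,0],195]

```text
time: 18.67
eef_pos: [0.5368, -0.099, 0.1999]
ee_rot: [0.647, -0.646, 0.287, -0.288]
force: [-1.4, 0.1, 2.9]
opening: 0.024
```

Run:
```python
from st import *
st(.5365,-.0992); _,a=snap('side','s15.png'); _,c=snap('scene','c15.png'); print(needle(a,.110,'n_s15.png'),needle(c,.110,'n_c15.png'))
cv2.imwrite('pics/n15.png',np.hstack([cv2.imread('pics/n_s15.png'),cv2.imread('pics/n_c15.png')]))
```

```text
t 18.67 p [ 0.5368 -0.099   0.1999] yaw -48.0 j [ 0.23  0.44 -0.2   1.84  0.11  0.88 -0.87] op 0.024 F [-1.4  0.1  2.9] M [-0.03  0.24 -0.09]
ydir [ 1.2e-03  9.0e-04 -1.0e+00] to axis in tool cm [-0.   -0.   -0.04]
tiltfix [-0.0015  0.      0.0001]
(1.491, 32.0, (200, 196)) (1.1, 1.4, (184, 201))
```

View pics/n15.png

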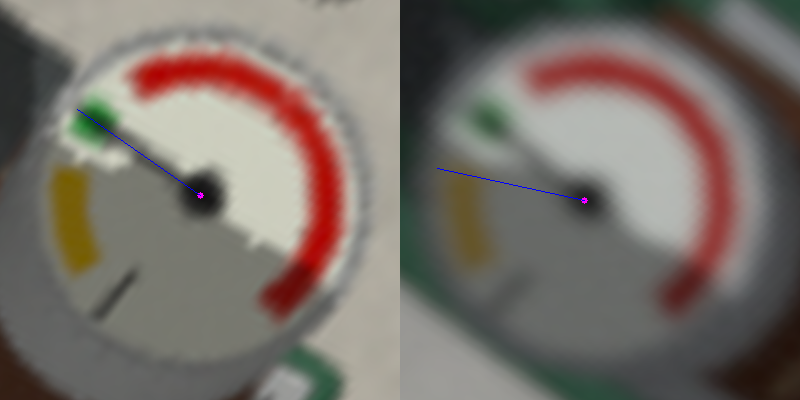

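Emit:
arm_command:
  rows:
    - [[0,0,0],[0,0,0],160]
    - [[0,0,0],[0,0,0],120]
    - [[0,0,0],[0,0,0],80]
    - [[0,0,0],[0,0,0],40]
    - [[0,0,0],[0,0,0],40]
    - [[0,-1.5,0],[0,0,0],40]
    - [[0,-2,0],[0,0,0],40]
    - [[0,-2,0],[0,0,0],40]
    - [[0,-2,0],[0,0,0],40]
    - [[0,-2,0],[0,0,0],40]
    - [[0,0,0],[0,0,0],40]
    - [[0,0,0],[0,0,0],40]

```text
time: 19.77
eef_pos: [0.5357, -0.0992, 0.2973]
ee_rot: [0.65, -0.649, 0.281, -0.279]
force: [-0.4, 0.1, -0.6]
opening: 0.0716
```

Run:
```python
from st import *
st(.5365,-.0992); _,a=snap('side','s16.png'); _,c=snap('scene','c16.png'); snap('wrist','w16.png'); print(needle(a,.110,'n_s16.png'),needle(c,.110,'n_c16.png'))
cv2.imwrite('pics/n16.png',np.hstack([cv2.imread('pics/n_s16.png'),cv2.imread('pics/n_c16.png')]))
import pickle
for f,o in(('s16','side0'),('c16','scene0')):
    A=pickle.load(open(f'pics/{f}.png.pkl','rb'))[1]['img'];B=pickle.load(open(f'pics/{o}.png.pkl','rb'))[1]['img']
    def g(I):
        h=cv2.cvtColor(I,cv2.COLOR_RGB2HSV); m=cv2.inRange(h,(70,90,30),(90,255,140)); 
        n,l,s,ce=cv2.connectedComponentsWithStats(m[200:]); i=1+s[1:,4].argmax(); return s[i],ce[i].round(1)
    print(g(A),g(B))
```

```text
t 19.77 p [ 0.5357 -0.0992  0.2973] yaw -46.6 j [ 0.24  0.33 -0.22  1.72  0.08  1.1  -0.81] op 0.0716 F [-0.4  0.1 -0.6] M [ 0.03 -0.03  0.05]
ydir [-0.0024  0.0019 -1.    ] to axis in tool cm [ 0.05 -0.    0.06]
tiltfix [ 0.0004  0.     -0.003 ]
(1.457, 80.7, (201, 195)) (1.499, 29.4, (188, 197))
(array([ 220,   61,  117,   97, 3479], dtype=int32), array([262.6, 122.8])) (array([ 220,   63,  117,   95, 3545], dtype=int32), array([262.8, 122.5]))
(array([166,  29,  42,  84, 828], dtype=int32), array([196.3,  68.3])) (array([167,  29,  41,  84, 815], dtype=int32), array([196.7,  69.1]))
```

View pics/n16.png

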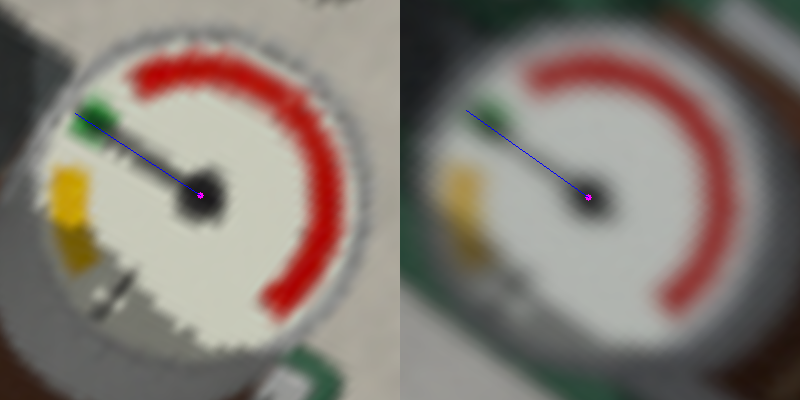

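View pics/s16.png

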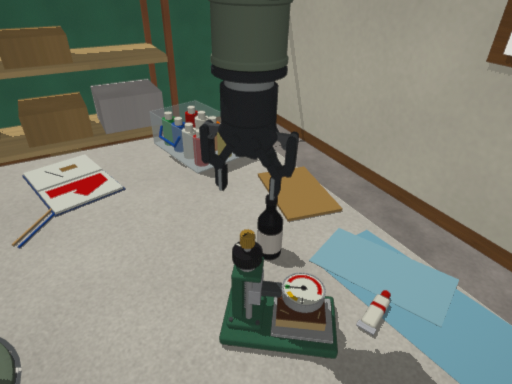

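The needle reads about 1.46 in the side view and 1.50 in the scene view, both in the green. The stand's base shows no shift, the gripper is clear, and the bottle, tube and spare block look undisturbed. I'm handing the job in.

```bash
python3 -c "
from rig import robot; print(robot.close_job())"
```

```text
the job is handed in; nothing more can be done
None
```

The job is handed in, and by my last checks the needle rests in the green band; the system gave no verdict.

- **Coarse knob:** I turned it about 2 rad clockwise until the needle read about 0.77 rad, in the yellow sector. Then I let go, and it read 0.78 with the gripper clear.
- **Fine knob:** I gripped it with the minimum force setting (20 N) and turned it about 2.26 rad clockwise. The coarse knob was left alone. Then I released it and raised the gripper clear.
- **Needle at the end:** it read 1.46 rad in the side view and 1.50 rad in the scene view, against the green band of 1.35 to 1.65. The highest reading along the way was 1.49, below the red.
- **Gauge and forces:** the gauge's outline moved less than 1 pixel from where it started. The force measured on the tool stayed around 3 N or less after each move.
- **Other objects:** I checked the ink bottle, paint tube and spare block only by eye; none looked disturbed.
- **Time:** about 20 s of the 67 s allowed.

**Checks that disagreed:**
- While the gripper still held the fine knob, the scene-view reading failed (1.10, a very weak signal). A shadow edge on the dial caused it. The side view read 1.49 at that moment, and both views agreed once the gripper was away.
- The wrist camera was about 2 mm off from the fixed cameras. I averaged this out with two views from opposite sides before gripping.

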